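# Shut and level the drawer unit

### The job

Push the open drawer of the white drawer unit fully shut, then lay the yellow spirit level on the unit's wooden top, lengthwise from left to right, and let go of it. Then turn the orange knob of the levelling foot until the bubble comes to rest between the two black lines. Finish by pressing the level steadily down onto the top with the gripper, bubble still between the lines, and stay there pressing when you end; leave the other things on the table where they are.

Things in the scene. Friction and masses are not known exactly. Their poses are not given: they have to be found in the camera images.
- unit: Fixed frame of the small white and oak drawer unit: origin on the table under the middle of the unit, x from front to back (the drawer opens to -x), y to the unit's left, where the levelling foot is; always level. The box is 160 deep (x), 260 wide (y), its wooden top 120 above the table; it tips about two fixed feet near its right end (115 right of the middle, 22 above the table).
- top_centre (a point): Middle of the upper face of the unit's wooden top (160 x 260, flat, bare, 120 above the table when level); moves with the tipping box, axes parallel to the unit's when level. The left end, with the foot, starts low by 0.9 to 2.4 degrees.
- drawer (a joint): How far the drawer is open, in m, 0 is fully shut, at most 0.10. It slides with about 2 N of friction and stays where it is left.
- drawer_pull (a point): Middle of the front face of the oak pull on the drawer front (pull 90 wide, 20 high, standing 14 out from the drawer front; drawer front 70 high); x axis points along the push that shuts the drawer. 85 above the table.
- knob_grip (a point): Centre of the orange grip bar of the levelling foot's knob at the unit's left end, on the vertical turning axis, about 138 above the table, top of the black bracket 24 lower. Bar 46 long (this point's x axis), 14 thick (y), 26 high (13 above and below this point), on a black disc of 46 diameter whose top is 13 below the point.
- knob (a joint): Turn of that knob in rad, growing clockwise seen from above; its zero means nothing. Clockwise raises the unit's left end by 0.02 rad of tilt per rad of turn. It needs about 0.15 N m and stays where it is left. Levelling needs about 0.8 to 2.1 rad clockwise from the start, often more than one grasp; the travel ends beyond that, at 3.4.
- level: Yellow spirit level, a bar 160 long (x) by 24 wide (y) by 24 high, about 0.25 kg; origin at the centre of its underside, z up. It starts loose on the table, right way up. In the middle of its upper face is a green vial window 62 long with two black lines across it, each 10 from the middle.
- bubble_mid (a point): Middle of the pale bubble (14 long, 10 wide) seen in the vial, on the level's upper face. Its offset from the level's origin along the level's x axis is 0 when centred, at most 23 either way. It moves towards the higher end by 0.525 m per rad of tilt (9.2 per degree) and settles in about half a second. It lies between the black lines while within 3 of the middle.
- flask: Tall black bottle-shaped flask, 68 diameter, 200 high, bystander; origin at the centre of its underside.
- white_bottle: White bottle, 60 diameter, 170 high, bystander; origin at the centre of its underside.
- bowl: White bowl, 120 diameter, 50 high, bystander; origin at the centre of its underside.
- mug: Blue mug, 76 diameter, 85 high, bystander; origin at the centre of its underside.
- jar: Glass jar with a steel cap, 64 diameter, 75 high, bystander; origin at the centre of its underside.
- wrench: Steel wrench lying on the table along its x axis, bystander; origin under its middle.
- screwdriver: Screwdriver lying on the table along its x axis, bystander; origin under its middle.
Not all that is in view belongs to the job. What is meant by the level is not blue, and is the smaller of those in its own colour.

How it is judged (in metres and radians):
On the way, in this order (a step that is already met when the one before it is completed fails the run):
1. the drawer is shut (within 6 mm) (value of joint drawer below 0.006 m), for 0.2 s.
2. the level lies on the unit's top, lengthwise left to right, let go of (z of level in the frame of top_centre between -0.004 and 0.004 m and x of level in the frame of top_centre between -0.075 and 0.075 m and y of level in the frame of top_centre between -0.065 and 0.065 m and angle between the x axis of level and the y axis of top_centre, either way round below 0.3 rad and contact force between level and the fingers below 0.1 N and angle between level's own z axis and vertical below 0.1 rad), for 0.5 s.
3. the foot has been turned until the unit is level and the bubble rests between the lines (within 3 mm of the middle) (angle between top_centre's own z axis and vertical below 0.0075 rad and x of bubble_mid in the frame of level between -0.003 and 0.003 m), for 0.3 s.
At the end, for the whole second after the job is handed in: Drawer shut within 6 mm; level flat on the top, its middle within 75 mm (front-back) and 65 mm (left-right) of the top's middle, lengthwise left to right within 17 degrees; bubble within 3 mm of the middle; fingers press on the level and it bears on the top with 5.5 to 45 N (own weight 2 to 3 N) (value of joint drawer below 0.006 m and z of level in the frame of top_centre between -0.004 and 0.004 m and x of level in the frame of top_centre between -0.075 and 0.075 m and y of level in the frame of top_centre between -0.065 and 0.065 m and angle between the x axis of level and the y axis of top_centre, either way round below 0.3 rad and angle between level's own z axis and vertical below 0.1 rad and x of bubble_mid in the frame of level between -0.003 and 0.003 m and contact force between the fingers and level above 2 N and contact force between level and unit between 5.5 and 45 N); the arm keeps its last pose, push and grip.
It fails at once if a bystander is moved by more than 30 mm (distance of any of flask, white_bottle, bowl, mug, jar, wrench, screwdriver from where it was at the start of the episode above 0.03 m).
It also fails if it takes over 72 s, if anything falls off the work surface, if the arm or the gripper's body presses on something with over 40 N, if the wrist force passes 120 N, or if a joint passes its speed limit or range.

### The arm

A 6-joint arm with a two-finger parallel gripper is mounted at the origin on the work surface. World frame = base frame: x ahead of the robot, y to its left, z up, the work surface at z = 0. Lengths are in mm, angles in rad, forces in N, time in s.
With the tool pointing down it reaches from about 300 to 775 mm from the base axis. Payload 14.6 kg.
Tool frame: the origin (TCP) lies on the front face of the gripper's body, between the roots of the fingers; the fingertips stand 97 mm ahead of it and the grasp point (between the pads) lies 78 mm ahead of it; z points along the fingers, y is the direction in which the jaws open and shut (so a half turn about z gives the same grasp; the last joint's range is limited). The gripper opens to 94 mm and grips with 3 to 60 N. Pads are 16 mm wide; open, the fingers measure 119 mm over their backs; the gripper's body (75 mm by 177 mm) begins 78 mm behind the grasp point.
Start: joints at [1.234, 0.3, 1.521, -0, 1.321, -0.067], TCP at [146.594, 530.094, 302.646] pointing down, gripper open.
Joint ranges: [-3.03, 3.03], [-0.79, 2.21], [0.23, 2.52], [-1.04, 4.18], [0, 3.07], [-2.55, 2.55]. Speed limits (rad/s): [2.22, 2.22, 2.57, 3.14, 3.14, 3.14].

### API

Orientations are given as [roll, pitch, yaw] about the fixed x, y, z axes, in that order (R = Rz(yaw) Ry(pitch) Rx(roll)).
In Python, from cell import manip, eyes, finder gives the robot as it stands.
- The arm moves only by the tool drive_tool, never from a script. Its argument "rows" is a list of rows, each an object with "offset": the shift along the tool's x, y, z in mm, a list of three; "spin": the turn about the tool's z in degrees; "jaw": the finger opening in mm, from 0 to 94. In form: [{"offset": [dx, dy, dz], "spin": spin, "jaw": jaw}, ...]. A call has 1 to 20 rows; each row shifts and turns the commanded pose from where the row before left it, along the tool's axes as they then stand; what a row does not reach is not made up. A row lasts 1/10 s, in which the tool goes at most 50 mm and 8.59 degrees, less where a joint would pass 70% of its speed; a pose out of reach is approached as far as the arm can. A call is refused whole if a number of a shift passes 50 or a number of a turn 8.59, either way. A call with a gripper value outside its range is refused whole. The fingers move at their own pace and stop on an object; "force" is the grip in N (left out, the last holds). Time passes only in rows, so rows that do not move let the fingers close. It gives the time, the measured TCP pose, the force and the opening at its end, in the units of the state.
- manip.read_state(): the state, without advancing time (a new reading comes with each control period).
- eyes.camera(name): name is "scene" or "side" or "wrist"; returns a dict with "color" (420x560x3 uint8, blue, green, red), "depth" (420x560 float32, mm along the optical axis (not along the pixel's ray), 0 where there is no reading), "vfov" (degrees; the focal length in pixels is half the picture's height over the tangent of half this angle, whatever the lens; pixels are square), "cx", "cy" (the principal point, pixels), "rvec" (rotation vector, rad) and "tvec" (3), from world to camera coordinates, as OpenCV has them. Camera axes: x right, y down, z forward; pixel columns grow to the right and rows downward; lengths in mm; the calibration is good to about 2 mm. The wrist camera is an equidistant fisheye: a pixel r from the principal point sees the ray r / f radians off the axis. A picture is of the moment at which its call begins.
- manip.sign_off(): hands the job in, once; it reports no verdict.
Trained networks look in the newest picture that a camera, given by its name, has taken for a name from the list of things; names that differ only in an ending like _2 or _b are one class to them, and where a whole thing is asked for, a point or a joint stands for the part that bears it (a point fixed in the world has none). Each returns a list of dicts, best first, with "p" (0 to 1); they miss things now and then, are a little off and sometimes report something else, mostly with a low value. They report only what shows in the picture. A call takes as long as a camera call. They do not tell look-alikes from the thing itself.
- finder.find_in(camera, target): "uv" ([column, row] in pixels, amid what is visible of it).
The state is a dict: "clock": time; "joints": joint angles; "qd": joint speeds; "effort": joint torques, N m; "eef_pos": TCP position; "eef_rot": TCP orientation; "wrist_force": force on the tool from outside, world axes, zero at the start; "moment": the same for the moment, N m; "finger_gap": finger opening in mm.
Only numpy, scipy, OpenCV 4.12 (cv2) and the standard library are available. Lean on these libraries where they do the work, as an engineer would, in place of code of your own. Each camera call takes 0.05 s, during which the arm holds its last target. There are 200 camera calls.

## Working session

There is one attempt and no reset: what is moved stays moved. The work goes in short steps, Python scripts to look and compute and a tool call to move; the robot and the scene stay as the last step left them, time stands still between calls to the robot, and variables do not carry over. Pictures are saved under pics/ and viewed, about 8 in all and at most 12, crops included, and the job is handed in when it is done.

Besides the shell and the picture viewer there is one more tool, called after "Call:" as name(argument=value, ...) on one line, values as JSON. drive_tool: Moves the arm, as the interface text tells. Its arguments: {"type":"object","properties":{"rows":{"type":"array","items":{"type":"object","properties":{"offset":{"type":"array","items":{"type":"number"}},"spin":{"type":"number"},"jaw":{"type":"number"}}}},"force":{"type":"number"}},"required":["rows"]}

```bash
mkdir -p pics
cat > h.py <<'E'
import numpy as np, cv2
from cell import manip, eyes, finder
def cam(n):
    c=eyes.camera(n); c['R']=cv2.Rodrigues(np.array(c['rvec'],float))[0]; c['t']=np.array(c['tvec'],float).ravel()
    c['f']=c['color'].shape[0]/2/np.tan(np.radians(c['vfov']/2)); c['n']=n; return c
def rays(c,uv):
    uv=np.atleast_2d(np.array(uv,float)); d=(uv-[c['cx'],c['cy']])/c['f']
    if c['n']=='wrist':
        r=np.linalg.norm(d,axis=1,keepdims=True)+1e-9; d=d/r*np.tan(r)
    return np.c_[d,np.ones(len(d))]
def at_depth(c,uv):
    uv=np.atleast_2d(uv).astype(int); z=c['depth'][uv[:,1],uv[:,0]]
    return (rays(c,uv)*z[:,None]-c['t'])@c['R']
def at_z(c,uv,z):
    d=rays(c,uv)@c['R']; o=-c['R'].T@c['t']; return o+d*((z-o[2])/d[:,2])[:,None]
E
python3 - <<'E'
from h import *
np.set_printoptions(precision=1,suppress=True)
for n in ['scene','side','wrist']:
    c=cam(n); cv2.imwrite(f'pics/{n}0.png',c['color']); print(n,c['vfov'],'cam at',-c['R'].T@c['t'])
    for t in ['unit','drawer_pull','knob_grip','level','flask','white_bottle','bowl','mug','jar','wrench','screwdriver']:
        for r in finder.find_in(n,t)[:3]:
            u=np.round(r['uv']); print(t,round(r['p'],2),u,at_depth(c,u)[0])
print(manip.read_state())
E
python3 - <<'E'
import cv2,numpy as np
a,b=[cv2.imread(f'pics/{n}0.png') for n in('scene','side')]
cv2.imwrite('pics/s0.png',a);cv2.imwrite('pics/d0.png',b)
E
```

```text
scene 50.94088311395757 cam at [1176.7 -398.4 1155. ]
unit 0.97 [329. 242.] [664.2  27.6 116.3]
drawer_pull 0.92 [311. 212.] [531.1  48.   81.4]
knob_grip 0.62 [375. 203.] [612.2 215.7 122.8]
level 0.98 [100. 237.] [ 293.6 -543.4   26.7]
level 0.93 [242. 194.] [340.7 -96.7  35.3]
level 0.89 [195. 244.] [ 443.9 -297.5   24.6]
flask 0.95 [404. 154.] [488.  414.2 120.2]
white_bottle 0.83 [427. 185.] [614.  415.   99.6]
white_bottle 0.62 [372. 204.] [605.1 212.4 111.4]
bowl 0.8 [256. 318.] [ 727.9 -230.5    0.8]
mug 0.87 [132. 279.] [ 463.5 -498.6    8.9]
jar 0.59 [357. 152.] [372.9 318.2  66.4]
jar 0.35 [196. 246.] [ 451.  -297.2   23.4]
wrench 0.69 [208. 308.] [ 644.  -337.2    7.3]
screwdriver 0.51 [156. 215.] [ 289.8 -368.6   26. ]
side 57.06048405712398 cam at [  52.7 -775.7  682.5]
unit 0.66 [405. 347.] [ 512.8 -477.3   15.9]
unit 0.6 [307. 194.] [585.8 -21.9 121.3]
unit 0.52 [184. 188.] [337.8 314.5  56.2]
drawer_pull 0.77 [284. 205.] [519.3  -6.8 100.2]
level 0.81 [326. 309.] [ 432.6 -319.4   27.1]
level 0.73 [245. 270.] [ 334.5 -121.6   38.8]
level 0.64 [306. 192.] [588.2 -13.4 
[... 267 characters left out ...]
7.8 -365.    25.4]
jar 0.7 [184. 187.] [338.3 314.   60. ]
jar 0.37 [405. 285.] [ 647.6 -350.1   10.8]
wrench 0.72 [400. 283.] [ 642.8 -338.6   10.5]
screwdriver 0.57 [270. 359.] [ 265.4 -361.5   26.1]
wrist 65.70646984690485 cam at [ 72.  550.3 385.7]
flask 0.78 [280. 380.] [434.  450.4  15.1]
jar 0.59 [185. 368.] [328.1 350.7  75.5]
{'clock': 1.8, 'joints': array([ 1.2,  0.3,  1.5,  0. ,  1.3, -0.1]), 'qd': array([ 0.,  0.,  0., -0.,  0., -0.]), 'effort': array([ -0. , -53.2, -35.3,   0.1,   0. ,  -0. ]), 'eef_pos': array([146.6, 530.1, 302.6]), 'eef_rot': array([ 3.1, -0. ,  2.9]), 'wrist_force': array([-0.6, -0.1, -0.4]), 'moment': array([-0.,  0., -0.]), 'finger_gap': 94.30531239066363}
```

View pics/scene0.png

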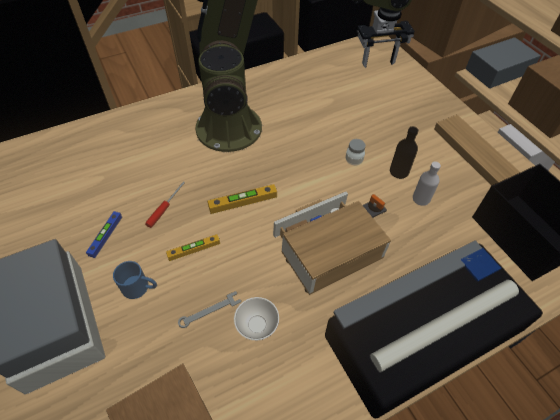

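View pics/side0.png

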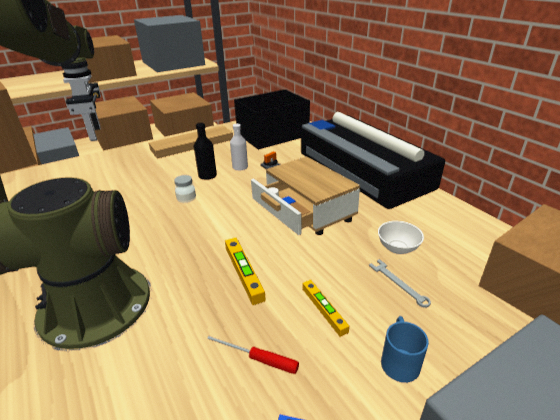

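Scene picture: three levels: blue (104,233), large yellow (242,197) and small yellow (193,246). The small yellow one fits, since it isn't blue and is the smaller of the two yellows. The drawer is open towards the robot, with its front at (311,212); the orange knob is at (376,203). The side view agrees.

```bash
cat > m.py <<'E'
from h import *
np.set_printoptions(precision=1,suppress=True)
def cloud(c):
    v,u=np.nonzero(c['depth']>0); return np.c_[u,v],at_depth(c,np.c_[u,v]),cv2.cvtColor(c['color'],cv2.COLOR_BGR2HSV)[v,u].astype(int)
def rect(p):
    (c,s,a)=cv2.minAreaRect(p[:,:2].astype(np.float32)); b=cv2.boxPoints((c,s,a)); e=b[1]-b[0],b[2]-b[1]
    e=max(e,key=np.linalg.norm); ang=np.degrees(np.arctan2(e[1],e[0])); return np.array(c),np.array(s),(ang+90)%180-90
E
python3 - <<'E'
from m import *
for n in ['scene','side']:
    c=cam(n); uv,P,H=cloud(c); print(n)
    near=lambda x,y,r:np.hypot(P[:,0]-x,P[:,1]-y)<r
    top=P[near(640,30,210)&(P[:,2]>108)&(P[:,2]<128)&(H[:,0]<25)&(H[:,1]>50)&(H[:,1]<190)]
    A=np.c_[top[:,:2],np.ones(len(top))]; print('top',len(top),rect(top),'plane',np.linalg.lstsq(A,top[:,2],rcond=None)[0][:2]*57.3)
    y=near(440,-300,110)&(H[:,1]>150)&(H[:,0]>18)&(H[:,0]<35)&(P[:,2]>14); print('level',y.sum(),rect(P[y]),np.median(P[y][:,2]),P[y].mean(0))
    k=near(605,210,60)&(H[:,0]<18)&(H[:,1]>170)&(P[:,2]>110); print('knob',k.sum(),P[k].mean(0),P[k].min(0),P[k].max(0),rect(P[k]), 'uv',uv[k].mean(0))
    kt=k&(P[:,2]>145); 
    if kt.sum()>3: print('knobtop',rect(P[kt]))
    w=near(545,40,150)&(H[:,1]<60)&(H[:,2]>120)&(P[:,2]>60)&(P[:,2]<105)&(P[:,0]<560); print('front',w.sum(),rect(P[w]),P[w].max(0),P[w].min(0))
c=cam('scene');s=cam('side')
f=lambda c,u,v,w,h,k:cv2.resize(c['color'][v:v+h,u:u+w],(w*k,h*k),interpolation=2)
a=f(c,150,165,140,100,5); b=f(c,255,170,140,100,5)
cv2.imwrite('pics/crop1.png',cv2.resize(np.vstack([a,b]),(420,600))); 
cv2.imwrite('pics/crop1.png',np.hstack([cv2.resize(a,(400,286)),cv2.resize(b,(400,286))]))
E
```

```text
scene
top 4442 (array([657.1,  78.5]), array([161.9, 304.5]), np.float32(-88.50702)) plane [-0.2 -1.9]
level 274 (array([ 444.5, -305.3]), array([157.8,  26.8]), np.float32(87.37683)) 22.335047230509243 [ 447.8 -305.5   21.9]
knob 101 [614.9 219.  132.4] [592.4 209.8 113.7] [634.9 230.5 144. ] (array([613.3, 221.4]), array([43.3, 15.3]), np.float32(14.676468)) uv [377.  201.3]
front 325 (array([532.6,  52.9]), array([251.5,  33.7]), np.float32(89.85788)) [549.6 178.6 104.8] [515.9 -72.9  63.1]
side
top 2427 (array([710.3,  79.8]), array([275.3, 297.6]), np.float32(-88.21281)) plane [ 0.5 -1.6]
level 542 (array([ 440.5, -300.8]), array([163.2,  24.7]), np.float32(86.00662)) 26.263144375717168 [ 436.4 -311.5   24.7]
knob 95 [605.7 220.7 133.1] [585.9 210.8 116.5] [629.6 232.5 144.4] (array([607.2, 222.6]), array([44.6, 13.4]), np.float32(13.849953)) uv [269.4 156.7]
front 569 (array([532.1,  53.7]), array([257.2,  50.7]), np.float32(87.28671)) [560.  183.3 105. ] [509.  -74.5  60.2]
```

View pics/crop1.png

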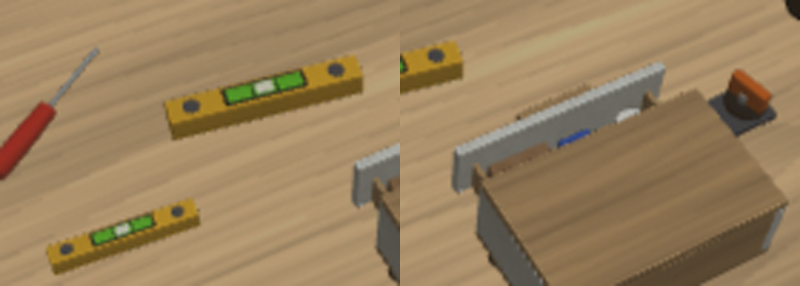

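The crop confirms it: the small yellow level (crop 123,236 → scene ~193,246) is about 160 long, against the larger yellow one at crop (265,95). Next, refine the unit's yaw and edges and work out the first move.

Run:
```python
from m import *
np.set_printoptions(precision=3,suppress=True)
c=cam('scene'); uv,P,H=cloud(c)
t=(abs(P[:,2]-117)<8)&(P[:,0]>570)&(P[:,0]<745)&(P[:,1]>-85)&(P[:,1]<192)&(H[:,0]<25)&(H[:,1]>50)
p=P[t]
print('top',rect(p),np.percentile(p,[0.5,99.5],axis=0))
# edges per strip
for y in range(-60,180,40):
    q=p[abs(p[:,1]-y)<6]; print(y,q[:,0].min(),q[:,0].max(),q[:,2].mean())
for x in range(590,730,30):
    q=p[abs(p[:,0]-x)<6]; print('x',x,q[:,1].min(),q[:,1].max())
s=cam('side'); uv,P,H=cloud(s)
w=(P[:,0]>490)&(P[:,0]<545)&(abs(P[:,1]-50)<60)&(P[:,2]>72)&(P[:,2]<98)
print('pull x (side)',np.percentile(P[w][:,0],[1,5,20,50]))
st=manip.read_state(); print(st['eef_pos'],st['eef_rot'],st['joints'])
from scipy.spatial.transform import Rotation as Ro
R=Ro.from_euler('xyz',st['eef_rot']).as_matrix(); print(R, R.T@(np.array([460,53,302])-st['eef_pos']))
```

```text
top (array([657.45 ,  56.771]), array([162.277, 260.415]), np.float32(-88.11721)) [[577.071 -73.245 109.13 ]
 [739.763 184.814 123.252]]
-60 580.922520284874 741.4870118600991 119.2959186890862
-20 578.6925993887505 740.0402475304573 117.8814456865395
20 579.4717673765565 739.3609822226265 115.93644841279894
60 576.3173470792248 737.5507245456537 114.4378959079893
100 576.0535802401916 734.7694423051123 112.59515545706999
140 574.434744498418 735.2629826990262 111.63113227929574
x 590 -75.16079549594608 183.45284026311546
x 620 -74.03531749627315 184.54335831266644
x 650 -72.3222710017832 184.81395157313395
x 680 -71.59904715341297 187.58930700208234
x 710 -71.37503885618906 188.51871621163272
pull x (side) [501.425 502.143 503.847 509.045]
[146.572 530.089 302.642] [-3.142 -0.     2.872] [ 1.234  0.3    1.521  0.     1.321 -0.067]
[[-0.964  0.267 -0.   ]
 [ 0.267  0.964 -0.   ]
 [ 0.    -0.    -1.   ]] [-429.238 -376.305    0.651]
```

Call:
drive_tool(rows=[{"offset": [-30.4,-27,0],"spin": 0,"jaw": 0},{"offset": [-30.4,-27,0],"spin": 0,"jaw": 0},{"offset": [-30.4,-27,0],"spin": 0,"jaw": 0},{"offset": [-30.4,-27,0],"spin": 0,"jaw": 0},{"offset": [-30.4,-27,0],"spin": 0,"jaw": 0},{"offset": [-30.4,-27,0],"spin": 0,"jaw": 0},{"offset": [-30.4,-27,0],"spin": 0,"jaw": 0},{"offset": [-30.4,-27,0],"spin": 0,"jaw": 0},{"offset": [-30.4,-27,0],"spin": 0,"jaw": 0},{"offset": [-30.4,-27,0],"spin": 0,"jaw": 0},{"offset": [-30.4,-27,0],"spin": 0,"jaw": 0},{"offset": [-30.4,-27,0],"spin": 0,"jaw": 0},{"offset": [-30.4,-27,0],"spin": 0,"jaw": 0},{"offset": [-30.4,-27,0],"spin": 0,"jaw": 0},{"offset": [0,0,20],"spin": -5.8,"jaw": 0},{"offset": [0,0,30],"spin": -5.8,"jaw": 0},{"offset": [0,0,30],"spin": -5.8,"jaw": 0},{"offset": [0,0,0],"spin": 0,"jaw": 0}], force=30)

```text
clock: 3.9
eef_pos: [454.9, 52.2, 219.8]
eef_rot: [-3.142, -0.006, -3.106]
wrist_force: [0.0, 0.3, 1.0]
finger_gap: 0.3
```

Call:
drive_tool(rows=[{"offset": [0,0,25],"spin": 0,"jaw": 0},{"offset": [0,0,26],"spin": 0,"jaw": 0},{"offset": [-15,0,0],"spin": 0,"jaw": 0},{"offset": [-10,0,0],"spin": 0,"jaw": 0},{"offset": [-8,0,0],"spin": 0,"jaw": 0},{"offset": [-8,0,0],"spin": 0,"jaw": 0},{"offset": [-8,0,0],"spin": 0,"jaw": 0},{"offset": [-8,0,0],"spin": 0,"jaw": 0},{"offset": [-8,0,0],"spin": 0,"jaw": 0},{"offset": [0,0,0],"spin": 0,"jaw": 0}])

```text
clock: 4.9
eef_pos: [521.9, 54.5, 171.7]
eef_rot: [-3.142, 0.001, -3.108]
wrist_force: [0.6, -0.7, -0.5]
finger_gap: 0.6
```

```bash
cat > d.py <<'E'
from m import *
s=cam('side'); uv,P,H=cloud(s)
w=(P[:,0]>480)&(P[:,0]<600)&(P[:,1]<-20)&(P[:,1]>-70)&(P[:,2]>60)&(P[:,2]<98)&(H[:,1]<60)
print('front x percentiles',np.percentile(P[w][:,0],[1,5,20,50,80])); st=manip.read_state(); print(st['eef_pos'],st['wrist_force'])
cv2.imwrite('pics/drawer.png',cv2.resize(s['color'][140:260,220:380],(640,480)))
E
python3 d.py
```

```text
front x percentiles [546.6 547.6 548.4 550.  579. ]
[521.4  54.5 171.5] [ 0.1  0.5 -0.1]
```

Call:
drive_tool(rows=[{"offset": [-6,0,0],"spin": 0,"jaw": 0},{"offset": [-6,0,0],"spin": 0,"jaw": 0},{"offset": [-5,0,0],"spin": 0,"jaw": 0},{"offset": [-3,0,0],"spin": 0,"jaw": 0},{"offset": [0,0,0],"spin": 0,"jaw": 0}])

```text
clock: 5.45
eef_pos: [541.1, 55.2, 171.4]
eef_rot: [-3.141, -0.001, -3.108]
wrist_force: [-3.2, -1.4, 0.9]
finger_gap: 0.4
```

```bash
python3 d.py
```

```text
front x percentiles [564.7 565.5 566.5 567.8 574.4]
[541.   55.1 171.5] [-2.5 -0.6  0.3]
```

Call:
drive_tool(rows=[{"offset": [-3,0,0],"spin": 0,"jaw": 0},{"offset": [-2,0,0],"spin": 0,"jaw": 0},{"offset": [0,0,0],"spin": 0,"jaw": 0}])

```text
clock: 5.8
eef_pos: [543.7, 56.4, 171.1]
eef_rot: [3.14, -0.008, -3.107]
wrist_force: [-25.9, 8.0, 13.0]
finger_gap: -0.1
```

Call:
drive_tool(rows=[{"offset": [-2,0,0],"spin": 0,"jaw": 0},{"offset": [-2,0,0],"spin": 0,"jaw": 0},{"offset": [0,0,0],"spin": 0,"jaw": 0}])

```text
clock: 6.1
eef_pos: [545.9, 57.4, 170.8]
eef_rot: [3.138, -0.014, -3.107]
wrist_force: [-43.5, 14.8, 22.7]
finger_gap: 0.5
```

Call:
drive_tool(rows=[{"offset": [20,0,0],"spin": 0,"jaw": 0},{"offset": [40,0,0],"spin": 0,"jaw": 0},{"offset": [6,-40,-30],"spin": 0,"jaw": 60},{"offset": [6,-40,-30],"spin": 0,"jaw": 60},{"offset": [6,-40,0],"spin": 0,"jaw": 60},{"offset": [6,-40,0],"spin": 0,"jaw": 60},{"offset": [6,-40,0],"spin": 0,"jaw": 60},{"offset": [6,-40,0],"spin": 0,"jaw": 60},{"offset": [6,-40,0],"spin": 0,"jaw": 60},{"offset": [6,-40,0],"spin": 0,"jaw": 60},{"offset": [6,-38,0],"spin": 0,"jaw": 60}])

```text
clock: 7.2
eef_pos: [447.9, -307.6, 231.6]
eef_rot: [-3.14, 0.001, -3.108]
wrist_force: [0.4, -0.0, -0.0]
finger_gap: 59.7
```

Call:
drive_tool(rows=[{"offset": [0,0,0],"spin": 7.94,"jaw": 60},{"offset": [0,0,0],"spin": 7.94,"jaw": 60},{"offset": [0,0,0],"spin": 7.94,"jaw": 60},{"offset": [0,0,0],"spin": 7.94,"jaw": 60},{"offset": [0,0,0],"spin": 7.94,"jaw": 60},{"offset": [0,0,0],"spin": 7.94,"jaw": 60},{"offset": [0,0,0],"spin": 7.94,"jaw": 60},{"offset": [0,0,0],"spin": 7.94,"jaw": 60},{"offset": [0,0,0],"spin": 7.94,"jaw": 60},{"offset": [0,0,0],"spin": 7.94,"jaw": 60},{"offset": [0,0,0],"spin": 7.94,"jaw": 60},{"offset": [0,0,0],"spin": 7.94,"jaw": 60},{"offset": [0,0,0],"spin": 0,"jaw": 60}])

```text
clock: 8.5
eef_pos: [448.4, -305.7, 231.5]
eef_rot: [3.141, 0.001, 1.51]
wrist_force: [0.2, -1.1, 0.6]
finger_gap: 60.3
```

```bash
python3 d.py
python3 - <<'E'
from m import *
st=manip.read_state(); print(st['eef_pos'],st['eef_rot'],st['joints'],st['clock'])
c=cam('wrist'); cv2.imwrite('pics/w1.png',c['color']); uv,P,H=cloud(c)
y=(np.hypot(P[:,0]-442,P[:,1]+303)<110)&(H[:,1]>150)&(H[:,0]>18)&(H[:,0]<35)&(P[:,2]>14)&(P[:,2]<40); print(y.sum(),rect(P[y]),np.median(P[y],0))
a=c['color']; b=cv2.imread('pics/drawer.png'); cv2.imwrite('pics/w1c.png',np.hstack([cv2.resize(a,(400,300)),cv2.resize(b,(400,300))]))
E
```

```text
front x percentiles [563.9 564.5 565.3 565.9 566.7]
[ 448.4 -305.7  231.4] [ 0.2  0.3 -0.7]
[ 448.4 -305.7  231.4] [3.1 0.  1.5] [-0.7  0.4  1.6 -0.   1.2 -0.6] 8.55
2622 (array([ 442.2, -303.4]), array([159.2,  23.7]), np.float32(85.84593)) [ 442.8 -286.    25. ]
```

View pics/w1c.png

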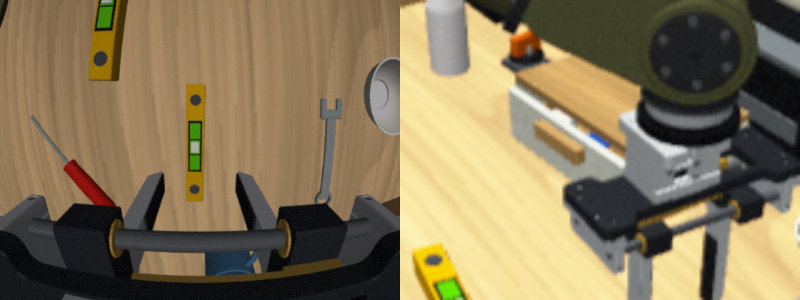

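Run:
```python
from m import *
c=cam('scene'); cv2.imwrite('pics/s2.png',cv2.resize(c['color'][180:300,260:400],(700,600),interpolation=cv2.INTER_CUBIC))
uv,P,H=cloud(c)
for y in (-40,0,50,100,150):
    w=(abs(P[:,1]-y)<3)&(P[:,0]>540)&(P[:,0]<600)&(P[:,2]>60); q=P[w][np.argsort(P[w][:,0])]; print(y,[tuple(np.round(r[[0,2]]).astype(int)) for r in q[::2]],)
```

```text
-40 [(np.int64(569), np.int64(102)), (np.int64(582), np.int64(121)), (np.int64(583), np.int64(115)), (np.int64(586), np.int64(120)), (np.int64(588), np.int64(119)), (np.int64(592), np.int64(118)), (np.int64(594), np.int64(117)), (np.int64(598), np.int64(122))]
0 [(np.int64(583), np.int64(120)), (np.int64(584), np.int64(117)), (np.int64(586), np.int64(115)), (np.int64(589), np.int64(118)), (np.int64(591), np.int64(113)), (np.int64(597), np.int64(116)), (np.int64(598), np.int64(116))]
50 [(np.int64(552), np.int64(91)), (np.int64(556), np.int64(91)), (np.int64(559), np.int64(91)), (np.int64(578), np.int64(114)), (np.int64(581), np.int64(111)), (np.int64(585), np.int64(113)), (np.int64(590), np.int64(112)), (np.int64(593), np.int64(113)), (np.int64(596), np.int64(111)), (np.int64(600), np.int64(111))]
100 [(np.int64(562), np.int64(94)), (np.int64(576), np.int64(109)), (np.int64(581), np.int64(113)), (np.int64(584), np.int64(110)), (np.int64(590), np.int64(113)), (np.int64(594), np.int64(109)), (np.int64(596), np.int64(113)), (np.int64(599), np.int64(112))]
150 [(np.int64(561), np.int64(93)), (np.int64(573), np.int64(107)), (np.int64(578), np.int64(110)), (np.int64(583), np.int64(111)), (np.int64(587), np.int64(112)), (np.int64(589), np.int64(110)), (np.int64(593), np.int64(113)), (np.int64(597), np.int64(111))]
```

View pics/s2.png

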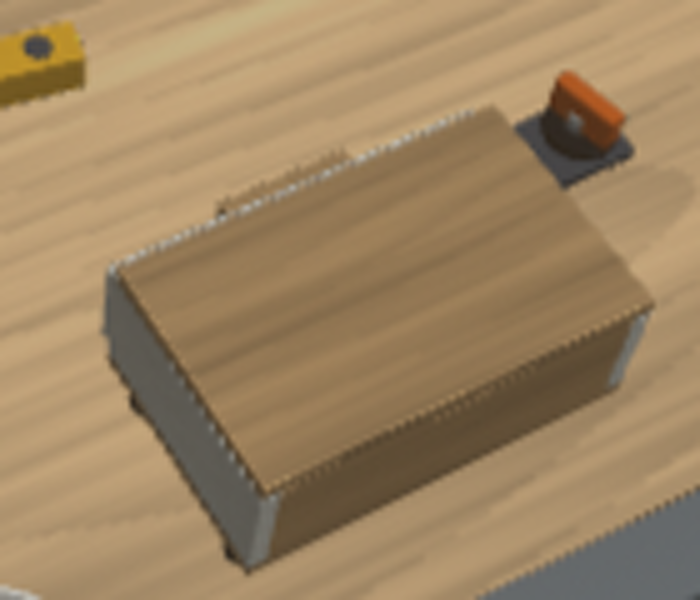

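The drawer front is flush with the top's front edge, (110,268)-(470,115), with no gap, so it is shut. Grasping the level.

Call:
drive_tool(rows=[{"offset": [2,-6,30],"spin": 0,"jaw": 60},{"offset": [0,0,40],"spin": 0,"jaw": 60},{"offset": [0,0,35],"spin": 0,"jaw": 60},{"offset": [0,0,23],"spin": 0,"jaw": 60},{"offset": [0,0,0],"spin": 0,"jaw": 15},{"offset": [0,0,0],"spin": 0,"jaw": 15},{"offset": [0,0,0],"spin": 0,"jaw": 15},{"offset": [0,0,0],"spin": 0,"jaw": 15},{"offset": [0,0,0],"spin": 0,"jaw": 15}], force=25)

```text
clock: 9.55
eef_pos: [442.6, -303.4, 104.2]
eef_rot: [3.14, 0.001, 1.513]
wrist_force: [1.6, 0.0, 9.4]
finger_gap: 23.5
```

Call:
drive_tool(rows=[{"offset": [0,0,-20],"spin": 0,"jaw": 15},{"offset": [0,0,-40],"spin": 0,"jaw": 15},{"offset": [0,0,-45],"spin": 0,"jaw": 15},{"offset": [0,0,-45],"spin": 0,"jaw": 15},{"offset": [31,16.1,-30],"spin": 0,"jaw": 15},{"offset": [31,16.1,0],"spin": 0,"jaw": 15},{"offset": [31,16.1,0],"spin": 0,"jaw": 15},{"offset": [31,16.1,0],"spin": 0,"jaw": 15},{"offset": [31,16.1,0],"spin": 0,"jaw": 15},{"offset": [31,16.1,0],"spin": 0,"jaw": 15},{"offset": [31,16.1,0],"spin": 0,"jaw": 15},{"offset": [31,16.1,0],"spin": 0,"jaw": 15},{"offset": [31,16.1,0],"spin": 0,"jaw": 15},{"offset": [31,16.1,0],"spin": 0,"jaw": 15},{"offset": [31,16.1,0],"spin": 0,"jaw": 15},{"offset": [31,16.1,0],"spin": 0,"jaw": 15},{"offset": [0,0,0],"spin": -5,"jaw": 15},{"offset": [0,0,20],"spin": 0,"jaw": 15},{"offset": [0,0,0],"spin": 0,"jaw": 15}])

```text
clock: 11.45
eef_pos: [656.2, 57.1, 260.7]
eef_rot: [-3.137, 0.0, 1.6]
wrist_force: [0.2, -0.2, -2.5]
finger_gap: 24.2
```

Call:
drive_tool(rows=[{"offset": [0,0,20],"spin": 0,"jaw": 15},{"offset": [0,0,13],"spin": 0,"jaw": 15},{"offset": [0,0,4],"spin": 0,"jaw": 15},{"offset": [0,0,2],"spin": 0,"jaw": 15},{"offset": [0,0,0],"spin": 0,"jaw": 15},{"offset": [0,0,0],"spin": 0,"jaw": 15}])

```text
clock: 12.05
eef_pos: [657.1, 56.9, 225.0]
eef_rot: [3.141, 0.0, 1.6]
wrist_force: [0.1, -0.8, -1.8]
finger_gap: 23.9
```

Call:
drive_tool(rows=[{"offset": [0,0,2],"spin": 0,"jaw": 15},{"offset": [0,0,2],"spin": 0,"jaw": 15},{"offset": [0,0,0],"spin": 0,"jaw": 15}])

```text
clock: 12.35
eef_pos: [656.9, 57.1, 220.4]
eef_rot: [3.141, -0.0, 1.6]
wrist_force: [-1.4, 2.3, 0.6]
finger_gap: 24.1
```

Call:
drive_tool(rows=[{"offset": [0,0,0],"spin": 0,"jaw": 27},{"offset": [0,0,0],"spin": 0,"jaw": 45},{"offset": [0,0,0],"spin": 0,"jaw": 45},{"offset": [0,0,-25],"spin": 0,"jaw": 45},{"offset": [0,0,-35],"spin": 0,"jaw": 45},{"offset": [0,0,-40],"spin": 0,"jaw": 45},{"offset": [0,0,0],"spin": 0,"jaw": 45},{"offset": [0,0,0],"spin": 0,"jaw": 45},{"offset": [0,0,0],"spin": 0,"jaw": 45}])

```text
clock: 13.25
eef_pos: [656.7, 56.9, 318.8]
eef_rot: [-3.14, 0.0, 1.6]
wrist_force: [0.1, -0.2, 1.0]
finger_gap: 44.8
```

```bash
cat > b.py <<'E'
from m import *
import sys
def look(n,save):
    c=cam(n); cv2.imwrite(save,c['color']); uv,P,H=cloud(c)
    near=(np.hypot(P[:,0]-657,P[:,1]-57)<110)&(P[:,2]>128)&(P[:,2]<158)
    y=near&(H[:,1]>150)&(H[:,0]>18)&(H[:,0]<35)
    if y.sum()<20: print(n,'no level');return
    r=rect(P[y]); print(n,'level',y.sum(),*r,np.median(P[y][:,2]))
    a=np.radians(r[2]); ax=np.array([np.cos(a),np.sin(a)]); ax*=np.sign(ax[1]); 
    Q=P[:,:2]-r[0]; s=Q@ax; t=Q@[ax[1],-ax[0]]
    inn=near&(abs(t)<5)&(abs(s)<40)
    g=inn&(H[:,0]>40)&(H[:,0]<80)&(H[:,1]>120)&(H[:,2]>70); b=inn&(H[:,1]<110)&(H[:,2]>140)
    k=inn&(H[:,2]<60)&(abs(s)<25)
    print(' green span',s[g].min(),s[g].max(),'bubble',s[b].mean() if b.sum() else None,b.sum(),'rel vial mid',s[b].mean()-(s[g].min()+s[g].max())/2)
    kn=(np.hypot(P[:,0]-611,P[:,1]-221)<45)&(H[:,0]<18)&(H[:,1]>170)&(P[:,2]>105)
    if kn.sum()>20:
        print(' knob',kn.sum(),rect(P[kn]),P[kn][:,2].max()); kt=P[kn&(P[:,2]>P[kn][:,2].max()-5)]; print('  top',len(kt),rect(kt))
if __name__=='__main__':
    for n in sys.argv[2:]: look(n,f'pics/{sys.argv[1]}_{n}.png')
    st=manip.read_state(); print(st['clock'],st['eef_pos'],st['eef_rot'],st['joints'],st['wrist_force'])
E
python3 b.py p1 wrist scene side
```

```text
wrist level 3153 [656.8  57.7] [ 24.1 157.8] -88.528656 139.0172931400513
 green span -32.13094926862496 30.86887621561699 bubble -22.470703972622335 186 rel vial mid -21.839667446118348
 knob 1157 (array([611.5, 225.5]), array([35.2, 44.2]), np.float32(-10.36972)) 142.0975423807214
  top 804 (array([611. , 223.5]), array([44.9, 13.9]), np.float32(15.672401))
scene level 323 [658.2  55.1] [ 26.2 161.4] -87.90877 137.3896046100939
 green span -29.84264482887627 31.74967050666291 bubble -21.783488859655485 16 rel vial mid -22.737001698548802
 knob 24 (array([630. , 225.3]), array([ 9.9, 12.2]), np.float32(-49.49719)) 141.62368860484787
  top 10 (array([628.8, 224.1]), array([11.2,  7.9]), np.float32(14.84864))
side level 291 [654.1  57.3] [ 27.4 160.2] -88.23941 139.82402443143332
 green span -30.741808011954745 27.396075899395147 bubble -20.960694741836583 10 rel vial mid -19.287828685556782
 knob 92 (array([609. , 222.8]), array([46.8, 15.3]), np.float32(11.01223)) 145.3339828003874
  top 22 (array([607.3, 224.3]), array([46.1, 12.3]), np.float32(19.106148))
13.4 [656.8  56.9 319. ] [-3.1  0.   1.6] [ 0.   0.5  1.1 -0.   1.5  0. ] [-0.8 -0.4  0.4]
```

View pics/p1_wrist.png

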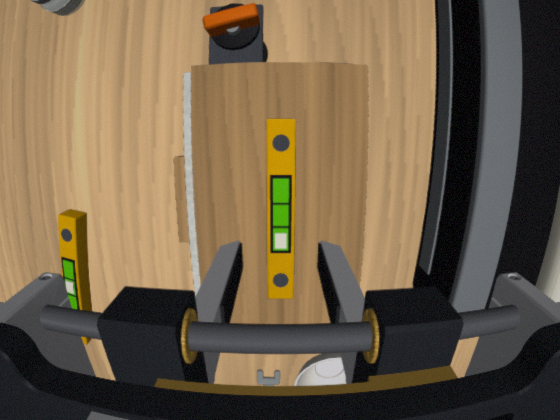

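Picture: the level lies mid-top lengthwise, with its bubble at the right end (281,240), about -22, and the orange bar at (232,20). Going to the knob.

Call:
drive_tool(rows=[{"offset": [42,-10.2,0],"spin": 0,"jaw": 45},{"offset": [42,-10.2,0],"spin": 0,"jaw": 45},{"offset": [42,-10.2,0],"spin": 0,"jaw": 45},{"offset": [42,-10.2,0],"spin": 0,"jaw": 45},{"offset": [0,0,0],"spin": -8,"jaw": 45},{"offset": [0,0,0],"spin": -8,"jaw": 45},{"offset": [0,0,0],"spin": -8,"jaw": 45},{"offset": [0,0,0],"spin": -8,"jaw": 45},{"offset": [0,0,0],"spin": -8,"jaw": 45},{"offset": [0,0,0],"spin": -8,"jaw": 45},{"offset": [0,0,0],"spin": -8,"jaw": 45},{"offset": [0,0,0],"spin": -8,"jaw": 45},{"offset": [0,0,0],"spin": -8,"jaw": 45},{"offset": [0,0,0],"spin": -8,"jaw": 45},{"offset": [0,0,0],"spin": -8,"jaw": 45},{"offset": [0,0,0],"spin": -8,"jaw": 45},{"offset": [0,0,0],"spin": -8,"jaw": 45},{"offset": [0,0,0],"spin": 0,"jaw": 45},{"offset": [0,0,0],"spin": 0,"jaw": 45}])

```text
clock: 15.3
eef_pos: [611.2, 223.6, 319.8]
eef_rot: [3.142, -0.001, -2.872]
wrist_force: [-1.2, -0.1, 0.6]
finger_gap: 45.2
```

Run:
```python
from m import *
c=cam('wrist'); uv,P,H=cloud(c)
k=(np.hypot(P[:,0]-611,P[:,1]-221)<45)&(H[:,0]<18)&(H[:,1]>170)&(P[:,2]>100)
zs=P[k][:,2]; print(k.sum(),rect(P[k]),np.percentile(zs,[5,50,95]))
kt=k&(P[:,2]>np.percentile(zs,95)-4); print(rect(P[kt]))
d=(np.hypot(P[:,0]-611,P[:,1]-223)<22)&(H[:,1]<80)&(H[:,2]<90); print('disc z',np.percentile(P[d][:,2],[10,50,90]))
st=manip.read_state(); print(st['clock'],st['eef_pos'],st['eef_rot'],np.round(st['joints'],2))
```

```text
971 (array([606.9, 224.1]), array([50.3, 73.5]), np.float32(-65.53251)) [123.  139.7 261.9]
(array([600.4, 221.1]), array([35.9, 73.5]), np.float32(-65.5325))
disc z [ 11.4 113.9 116.6]
15.35 [611.2 223.6 319.9] [-3.1 -0.  -2.9] [ 0.3  0.5  1.2  0.   1.4 -1.6]
```

Call:
drive_tool(rows=[{"offset": [0,0,40],"spin": 0,"jaw": 45},{"offset": [0,0,35],"spin": 0,"jaw": 45},{"offset": [0,0,20],"spin": 0,"jaw": 45},{"offset": [0,0,7],"spin": 0,"jaw": 45},{"offset": [0,0,0],"spin": 0,"jaw": 45},{"offset": [0,0,0],"spin": 0,"jaw": 5},{"offset": [0,0,0],"spin": 0,"jaw": 5},{"offset": [0,0,0],"spin": 0,"jaw": 5},{"offset": [0,0,0],"spin": 0,"jaw": 5},{"offset": [0,0,0],"spin": 0,"jaw": 5}], force=35)

```text
clock: 16.35
eef_pos: [611.7, 223.0, 219.2]
eef_rot: [-3.14, 0.001, -2.869]
wrist_force: [0.8, -4.8, 3.8]
finger_gap: 15.1
```

Call:
drive_tool(rows=[{"offset": [0.08,-0.3,-0.8],"spin": 8,"jaw": 5},{"offset": [0.04,-0.3,-0.8],"spin": 8,"jaw": 5},{"offset": [0,-0.3,-0.8],"spin": 8,"jaw": 5},{"offset": [-0.05,-0.3,-0.8],"spin": 8,"jaw": 5},{"offset": [-0.1,-0.3,-0.8],"spin": 8,"jaw": 5},{"offset": [-0.13,-0.3,-0.8],"spin": 8,"jaw": 5},{"offset": [-0.17,-0.26,-0.8],"spin": 8,"jaw": 5},{"offset": [0,0,0],"spin": 0,"jaw": 5},{"offset": [0,0,0],"spin": 0,"jaw": 5},{"offset": [0,0,0],"spin": 0,"jaw": 5}])

```text
clock: 17.35
eef_pos: [611.3, 221.6, 224.1]
eef_rot: [3.141, 0.0, 2.441]
wrist_force: [-0.9, 2.5, 2.8]
finger_gap: 13.5
```

```bash
python3 b.py k1 scene side wrist
```

```text
scene level 357 [659.  54.] [ 27.3 162.5] -87.97497 139.03825385642867
 green span -31.546263139014076 29.744989903175355 bubble -12.61836451405578 15 rel vial mid -11.71772789613642
 knob 69 (array([614.4, 217.7]), array([13.3, 44.7]), np.float32(-41.590652)) 147.6761743238344
  top 36 (array([613.4, 218.5]), array([11.7, 42.1]), np.float32(-41.71198))
side level 309 [655.6  56.2] [ 26.4 161.4] -88.46992 141.62733249200375
 green span -32.07119300654476 26.985301741152007 bubble -11.471667803424664 8 rel vial mid -8.928722170728287
 knob 75 (array([606.7, 219.8]), array([12.6, 45.7]), np.float32(-35.872616)) 150.15477238570102
  top 10 (array([608.4, 220.8]), array([ 8.6, 39.9]), np.float32(-41.96166))
wrist no level
17.5 [611.3 221.7 224. ] [ 3.1 -0.   2.4] [ 0.3  0.6  1.3  0.   1.3 -0.6] [-0.6  2.7  3.2]
```

Call:
drive_tool(rows=[{"offset": [-0.2,-0.23,-0.8],"spin": 8,"jaw": 5},{"offset": [-0.23,-0.2,-0.8],"spin": 8,"jaw": 5},{"offset": [-0.26,-0.17,-0.8],"spin": 8,"jaw": 5},{"offset": [-0.28,-0.13,-0.8],"spin": 8,"jaw": 5},{"offset": [-0.3,-0.1,-0.8],"spin": 8,"jaw": 5},{"offset": [-0.3,-0.05,-0.8],"spin": 8,"jaw": 5},{"offset": [-0.3,0,-0.8],"spin": 8,"jaw": 5},{"offset": [-0.1,0,0],"spin": 4,"jaw": 5},{"offset": [0,0,0],"spin": 0,"jaw": 5},{"offset": [0,0,0],"spin": 0,"jaw": 5},{"offset": [0,0,0],"spin": 0,"jaw": 5},{"offset": [0,0,0],"spin": 0,"jaw": 5},{"offset": [0,0,0],"spin": 0,"jaw": 5},{"offset": [0,0,0],"spin": 0,"jaw": 5}])

```text
clock: 18.9
eef_pos: [611.3, 219.3, 229.5]
eef_rot: [3.141, -0.0, 1.391]
wrist_force: [-1.6, 2.2, 4.7]
finger_gap: 13.7
```

```bash
python3 b.py k2 scene side scene scene
```

```text
scene level 384 [659.5  51.4] [ 25.6 160.7] -89.22662 141.10448611047468
 green span -31.74372080440791 30.39417946379131 bubble -2.20566443224301 13 rel vial mid -1.5308937619347098
 knob 47 (array([610.6, 206.4]), array([26.6, 13.7]), np.float32(88.40723)) 151.18440276307518
  top 18 (array([610.2, 205.6]), array([21.8, 13. ]), np.float32(88.40727))
side level 334 [656.2  55. ] [ 28.5 165.1] -88.8995 142.88586270827034
 green span -28.65118672161201 26.535557396019847 bubble -3.372509480519837 8 rel vial mid -2.314694817723755
 knob 52 (array([608.6, 213.9]), array([37.7, 14.4]), np.float32(70.02725)) 155.5664720277409
  top 17 (array([610.4, 214.2]), array([34.7,  9.6]), np.float32(59.754852))
scene level 386 [659.6  51.1] [ 25.8 161. ] -88.68327 141.2514922645072
 green span -31.10069495185393 30.42851127318893 bubble -2.761409823507903 15 rel vial mid -2.425317984175403
 knob 47 (array([611. , 205.9]), array([23.6, 12. ]), np.float32(83.33473)) 151.8834094910989
  top 18 (array([610.3, 206.8]), array([11.2, 22.1]), np.float32(-86.40369))
scene level 380 [659.6  51.5] [ 26.2 161.4] -88.87117 141.29815572099204
 green span -33.06185811869672 32.41018295420641 bubble -3.2069891247195246 14 rel vial mid -2.881151542474371
 knob 47 (array([611. , 206.8]), array([24.8, 14.8]), np.float32(87.34955)) 152.1530384869562
  top 17 (array([609.1, 206.7]), array([11.2, 16.7]), np.float32(-84.71072))
19.1 [611.3 219.3 229.5] [ 3.1 -0.   1.4] [0.3 0.6 1.3 0.  1.3 0.5] [-1.7  2.3  5.5]
```

Call:
drive_tool(rows=[{"offset": [-0.3,0.1,-0.6],"spin": 6,"jaw": 5},{"offset": [-0.3,0.1,-0.6],"spin": 6,"jaw": 5},{"offset": [0,0,0],"spin": 0,"jaw": 5},{"offset": [0,0,0],"spin": 0,"jaw": 5},{"offset": [0,0,0],"spin": 0,"jaw": 35},{"offset": [0,0,0],"spin": 0,"jaw": 35},{"offset": [0,0,0],"spin": 0,"jaw": 35},{"offset": [0,0,-20],"spin": 0,"jaw": 35},{"offset": [0,0,-40],"spin": 0,"jaw": 35},{"offset": [0,0,-40],"spin": 0,"jaw": 35},{"offset": [-40,0,0],"spin": 0,"jaw": 35},{"offset": [-40,0,0],"spin": 0,"jaw": 35},{"offset": [-40,0,0],"spin": 0,"jaw": 35},{"offset": [-30,0,0],"spin": 0,"jaw": 35},{"offset": [0,0,0],"spin": 0,"jaw": 35},{"offset": [0,0,0],"spin": 0,"jaw": 35}])

```text
clock: 20.7
eef_pos: [554.4, 79.5, 330.8]
eef_rot: [3.141, -0.0, 1.18]
wrist_force: [-0.6, 0.2, 0.5]
finger_gap: 35.0
```

```bash
python3 b.py k3 wrist scene wrist wrist
```

```text
wrist level 3233 [656.8  52.4] [ 24.8 160.2] -88.48478 144.7053173121367
 green span -31.85475953015208 31.18433579481356 bubble 0.9056026825585186 165 rel vial mid 1.2408145502277788
 knob 955 (array([610.8, 217.6]), array([45.2, 14.6]), np.float32(66.690125)) 154.71766086061695
  top 856 (array([610.7, 218. ]), array([44.4, 13.6]), np.float32(67.7439))
scene level 376 [659.4  49.7] [ 25.8 159.9] -88.45079 141.330826612489
 green span -31.061922920895636 31.754885314278656 bubble 2.291883711718152 16 rel vial mid 1.9454025150266419
 knob 111 (array([612.2, 214.8]), array([44.3, 16. ]), np.float32(68.13324)) 153.4519186060476
  top 37 (array([612.1, 215.8]), array([41.8, 12.1]), np.float32(65.14938))
wrist level 3228 [656.9  52.2] [ 25.2 160.2] -88.43697 144.67609000973835
 green span -32.094008057467235 31.024164937052223 bubble 0.9545554183839364 167 rel vial mid 1.4894769785914423
 knob 961 (array([610. , 217.7]), array([45. , 15.6]), np.float32(69.86366)) 155.3685687338167
  top 835 (array([610.5, 217.5]), array([45.1, 12.9]), np.float32(67.59787))
wrist level 3230 [657.   52.3] [ 25.  160.2] -88.52988 144.6893293539792
 green span -32.20552239053713 31.102277402509806 bubble 0.9519900946799231 166 rel vial mid 1.503612588693587
 knob 949 (array([610.3, 217.7]), array([44.9, 15.7]), np.float32(70.525894)) 154.63824450077328
  top 873 (array([610.1, 217.9]), array([45.3, 13.6]), np.float32(67.616516))
20.9 [554.6  80.6 330.3] [-3.1  0.   1.2] [0.1 0.3 1.5 0.  1.4 0.5] [-0.1  1.2  0.1]
```

Call:
drive_tool(rows=[{"offset": [-5,29.5,0],"spin": 0,"jaw": 0},{"offset": [-5,29.5,0],"spin": 0,"jaw": 0},{"offset": [-5,29.5,0],"spin": 0,"jaw": 0},{"offset": [-5,29.5,0],"spin": 0,"jaw": 0},{"offset": [0,0,20],"spin": -8,"jaw": 0},{"offset": [0,0,20],"spin": -8,"jaw": 0},{"offset": [0,0,20],"spin": -8,"jaw": 0},{"offset": [0,0,16],"spin": 0,"jaw": 0},{"offset": [0,0,0],"spin": 0,"jaw": 0},{"offset": [0,0,0],"spin": 0,"jaw": 0}])

```text
clock: 21.9
eef_pos: [656.1, 17.0, 254.9]
eef_rot: [-3.141, -0.0, 1.6]
wrist_force: [0.0, -0.4, 0.6]
finger_gap: 0.4
```

```bash
python3 b.py q1 scene wrist
```

```text
scene level 174 [660.2   2.8] [25.3 65.2] -88.958855 141.63112505902333
 green span 15.727505437592878 39.2591765398421 bubble None 0 rel vial mid nan
 knob 113 (array([613.6, 214.7]), array([42.6, 13.7]), np.float32(65.75491)) 154.60540522120672
  top 32 (array([613.6, 215.5]), array([40.9, 12.7]), np.float32(60.944748))
wrist level 3827 [656.6  74.5] [ 24.  114.8] -88.646996 144.97413910095963
 green span -39.87892272932412 8.43736971872233 bubble -21.37283855553067 383 rel vial mid -5.652062050229777
22.0 [656.2  16.8 255.8] [3.1 0.  1.6] [-0.   0.6  1.2 -0.   1.3 -0.1] [-0.3  0.3  0.5]b.py:14: RuntimeWarning: Mean of empty slice.
  print(' green span',s[g].min(),s[g].max(),'bubble',s[b].mean() if b.sum() else None,b.sum(),'rel vial mid',s[b].mean()-(s[g].min()+s[g].max())/2)
  ret = ret.dtype.type(ret / rcount)
```

View pics/q1_wrist.png

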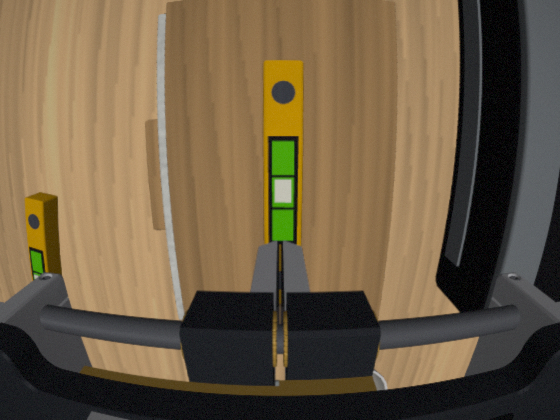

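Picture: the bubble at (283,190) sits between the lines (rows 176 and 209), about 1.2 mm left of the middle and within the 3 mm allowed. Pressing now.

Call:
drive_tool(rows=[{"offset": [0,0,8],"spin": 0,"jaw": 0},{"offset": [0,0,4],"spin": 0,"jaw": 0},{"offset": [0,0,2],"spin": 0,"jaw": 0},{"offset": [0,0,0],"spin": 0,"jaw": 0},{"offset": [0,0,0],"spin": 0,"jaw": 0}])

```text
clock: 22.5
eef_pos: [655.9, 16.6, 241.3]
eef_rot: [3.141, -0.0, 1.6]
wrist_force: [-3.0, 0.3, 5.7]
finger_gap: 0.3
```

Call:
drive_tool(rows=[{"offset": [0,0,1],"spin": 0,"jaw": 0},{"offset": [0,0,0],"spin": 0,"jaw": 0},{"offset": [0,0,0],"spin": 0,"jaw": 0},{"offset": [0,0,0],"spin": 0,"jaw": 0},{"offset": [0,0,0],"spin": 0,"jaw": 0},{"offset": [0,0,0],"spin": 0,"jaw": 0},{"offset": [0,0,0],"spin": 0,"jaw": 0}])

```text
clock: 23.2
eef_pos: [656.1, 16.8, 241.1]
eef_rot: [3.14, -0.0, 1.6]
wrist_force: [-2.1, 1.5, 10.3]
finger_gap: 0.5
```

```bash
cat > e.py <<'E'
from m import *
c=cam('wrist'); cv2.imwrite('pics/e.png',c['color'][90:260,180:390]); uv,P,H=cloud(c)
col=c['color'][60:245,278:289].astype(int).mean(1); 
g=c['color'][120:240,278:289].max(2).mean(1); sat=cv2.cvtColor(c['color'],cv2.COLOR_BGR2HSV)[120:240,278:289,1].mean(1)
print('dark rows',[120+i for i in range(120) if g[i]<110],'bubble rows',[120+i for i in range(120) if sat[i]<90 and g[i]>140])
d=P[(np.hypot(P[:,0]-657,P[:,1]-90)<60)&(abs(P[:,2]-121)<8)&(H[:,1]>50)]; A=np.c_[d[:,:2],np.ones(len(d))]; print('top tilt deg',np.linalg.lstsq(A,d[:,2],rcond=None)[0][:2]*57.3)
b=(abs(P[:,0]-656)<5)&(P[:,2]>138)&(P[:,2]<152)&(H[:,1]<90)&(H[:,2]>140); k=(abs(P[:,0]-656)<4)&(P[:,2]>135)&(P[:,2]<152)&(H[:,2]<90)
print('bubble y',np.median(P[b][:,1]),b.sum(),'dark y',np.unique(np.round(P[k][:,1])))
y=(abs(P[:,0]-657)<20)&(P[:,2]>138)&(P[:,2]<152)&(H[:,1]>150)&(H[:,0]>18)&(H[:,0]<35); print('left end y',P[y][:,1].max())
fs=[manip.read_state()['wrist_force']]; 
print(manip.read_state()['clock'],fs)
E
python3 e.py; python3 d.py
```

```text
dark rows [136, 137, 138, 139, 140, 141, 178, 179, 180, 213, 214, 215] bubble rows [185, 186, 187, 188, 189, 190, 191, 192, 193, 194, 195, 196, 197, 198, 199, 200, 201, 202, 203, 204, 205, 206, 207, 208, 209]
top tilt deg [-0.  -0.1]
bubble y 52.405284795403865 353 dark y [-26.  24.  25.  26.  42.  43.  62.  63.  83.  84.  85.  86. 106. 107.
 108. 109. 110. 111. 112. 113. 114. 115. 116. 117. 118. 119.]
left end y 132.66190614600504
23.25 [array([-2.9,  2.1, 10.2])]
front x percentiles [564.3 564.9 565.4 566.4 567.6]
[656.1  16.7 241.1] [-3.3  2.4 10.2]
```

View pics/e.png

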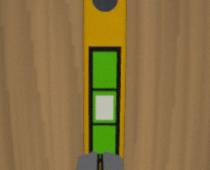

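Call:
drive_tool(rows=[{"offset": [0,0,0.3],"spin": 0,"jaw": 0},{"offset": [0,0,0],"spin": 0,"jaw": 0},{"offset": [0,0,0],"spin": 0,"jaw": 0},{"offset": [0,0,0],"spin": 0,"jaw": 0},{"offset": [0,0,0],"spin": 0,"jaw": 0},{"offset": [0,0,0],"spin": 0,"jaw": 0},{"offset": [0,0,0],"spin": 0,"jaw": 0},{"offset": [0,0,0],"spin": 0,"jaw": 0},{"offset": [0,0,0],"spin": 0,"jaw": 0},{"offset": [0,0,0],"spin": 0,"jaw": 0}])

```text
clock: 24.3
eef_pos: [656.1, 16.8, 241.1]
eef_rot: [3.139, -0.0, 1.6]
wrist_force: [-3.6, 2.0, 12.2]
finger_gap: 0.6
```

```bash
python3 e.py && python3 -c "
from h import *
print(manip.read_state()['wrist_force']); print(manip.sign_off())"
```

```text
dark rows [136, 137, 138, 139, 140, 141, 178, 179, 180, 213, 214, 215] bubble rows [186, 187, 188, 189, 190, 191, 192, 193, 194, 195, 196, 197, 198, 199, 200, 201, 202, 203, 204, 205, 206, 207, 208, 209]
top tilt deg [-0.  -0.1]
bubble y 52.168811956099596 342 dark y [-27.  24.  25.  26.  42.  43.  62.  63.  83.  84.  85.  86. 106. 107.
 108. 109. 110. 111. 112. 113. 114. 115. 116. 117. 118. 119.]
left end y 132.51578451149666
24.35 [array([-3.2,  1.5, 11.5])]
[-3.17154725  1.5403064  11.54421057]
the job is handed in; nothing more can be done
None
```

The job is handed in at about 24 s. All steps are done, and the gripper is still pressing on the level. The hand-in reports no verdict, so these are my own last checks:

- **Drawer:** it met a hard stop at about 43 N. Its front is flush with the unit, and it was still in the same place in the last check.
- **Level:** the small yellow level lies lengthwise on the top. Its centre is about 5 mm or less from the top's middle, and it is roughly half a degree off the left-right line.
- **Knob and bubble:** I turned the knob about 128° clockwise in one grasp, which left the top within about 0.1° of level. The bubble rested 1.2–1.5 mm left of the middle after I let go of the knob. One scene-camera reading gave 1.9 mm. Under the press it measured 0.1–0.4 mm from the middle. All of these are inside the 3 mm limit.
- **Press:** about 11.5 N downward at the end, steady, plus the level's own weight.
- **Other things on the table:** I kept the arm clear of them on every move but did not measure their positions again at the end.

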